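# Close the vacuum chamber and hold the hand pump on its nipple

## Task

Set the loose lid on the steel vacuum chamber so that it sits seated and level on the rim. Then press the mouth of the hand pump squarely onto the tilted nipple beside the chamber until it snaps over and is fully home, and finish still holding it pressed home there against the spring: do not let go at the end. The lid must stay seated, and leave the tape roll, the nut box and the pen cup alone.

Things in the scene. Friction and masses are not known exactly. Their poses are not given: they have to be found in the camera images.
- rim (a point): Centre of the mouth of the vacuum chamber at rim height, 88 mm above the bench. The chamber is an upright steel pot, 110 mm outside and 100 mm inside diameter, 80 mm tall, on a grey base plate (140 x 250 x 8 mm) fixed to the bench. Axes are the plate's (z up); the nipple stands on the plate's -y side, 140 mm from the chamber's axis.
- nipple_seat (a point): Centre of the flat fixed steel shoulder (36 mm diameter) at the nipple's foot, where the pump's mouth rests when fully home; about 58 mm above the bench. z points outward along the nipple's axis, which leans 0.49 rad (28 degrees) from vertical towards the plate's -x side (roughly towards the robot). The block below it is 50 x 50 mm, its top 42 mm above the bench.
- pin_tip (a point): End of the nipple's sprung valve pin (8 mm diameter), at rest 33 mm from the shoulder on the nipple's axis; z as for the nipple seat. Below it a fixed brass stem, 14 mm in diameter, rises 20 mm from the shoulder; four sprung detent balls, 13 mm above the shoulder, stick out of the stem to a diameter of 23 mm.
- valve (a joint): How far the valve pin is pressed in, m: 0 at rest, 0.009 with the pump fully home (stop at 0.010). Its spring pushes back with 3.5 N at first, 10 N when home. The balls resist with about 5 to 10 N, the mouth 16 to 11 mm from the shoulder; then the pump snaps over them, meeting the pin 9 mm from the shoulder. If let go, the spring pushes it back 5 to 8 mm to the balls.
- lid_grip (a point): Grasp point on the axis of the lid's round aluminium grip post (24 mm diameter, 40 mm tall, on the middle of the lid): 26 mm above the lid's upper face, 14 mm below the post's top. The lid (0.25 kg or so) is a white disc 120 mm in diameter and 8 mm thick; z is the lid's axis, up. At the start it lies level on the bench on its plug, this point 40 mm above the bench.
- lid_flange (a point): Centre of the underside of the lid's disc, 34 mm below the grasp point on the lid's axis. Below it a black rubber plug, 92 mm in diameter with a chamfered edge, reaches 6 mm further down and drops inside the chamber's mouth. When the lid is seated, this point is at the centre of the rim.
- pump_mid (a point): Grasp point on the axis of the loose hand pump, 60 mm above its mouth, 32 mm below its top. The pump (0.25 kg or so) is a round upright cylinder 92 mm tall: grey plastic body 40 mm in diameter from 30 mm upward, steel nose 34 mm in diameter below. z is its axis, up. It stands on the bench on its open mouth, so this point starts 60 mm above the bench.
- pump_mouth (a point): Centre of the pump's open mouth, on its lower end face. The hole is 19 mm in diameter for the first 4 mm (the lip that snaps over the balls), then 24 mm wide; its ceiling, which presses the valve pin, is 24 mm above the mouth. z is the pump's axis, from the mouth into the pump.
- tape_roll: Bystander: roll of paper tape lying flat, 90 mm outside diameter, 20 mm tall; origin at the centre of its underside.
- nut_box: Bystander: open cardboard box of nuts, 80 x 100 x 35 mm; origin at the centre of its underside.
- pen_cup: Bystander: white pen cup 70 mm in diameter, 90 mm tall, pens to 150 mm; origin at the centre of its underside.
There are look-alikes about, which are no part of the job. What is meant by the part that bears pump_mid is not turquoise or white, and is the larger of those in its own colour.

How it is judged:
By the outcome, as a careful person would: the job done as asked, in the order asked, and still so for the second after the job is handed in, while the arm keeps its last pose, push and grip.
It also fails if it takes over 64 s, if anything falls off the work surface, if the arm or the gripper's body presses on something with over 40 N, if the wrist force passes 120 N, or if a joint passes its speed limit or range.

## Robot

A 6-joint arm with a two-finger parallel gripper is mounted at the origin on the work surface. World frame = base frame: x ahead of the robot, y to its left, z up, the work surface at z = 0. Lengths are in m, angles in rad, forces in N, time in s.
With the tool pointing down it reaches from about 0.3 to 0.85 m from the base axis. Payload 5.4 kg.
Tool frame: the origin (TCP) lies at the centre of the arm's flange, where the gripper is bolted on; the fingertips stand ahead of it and the grasp point (between the pads) lies 155 mm ahead of it (tip_reach is the z of the fingertips in the tool frame, in m); z points along the fingers, x is the direction in which the jaws open and shut, and the axes are right-handed (so a half turn about z gives the same grasp; the last joint's range is limited). The gripper opens to 85 mm and grips with 20 to 120 N. Pads are 22 mm wide; open, the fingers measure 114 mm over their backs; the gripper's body (76 mm by 85 mm) begins 54 mm behind the grasp point. The pads swing forward as they close: fully open they stand 13 mm farther back than shut.
Start: joints at [-0.21, 0.158, 1.597, -0, 1.386, -0.21], TCP at [0.575, -0, 0.405] pointing down, gripper open.
Joint ranges: [-2.91, 2.91], [-0.94, 2.29], [0.18, 2.7], [-1.29, 4.43], [0.17, 2.64], [-3, 3]. Speed limits (rad/s): [2.57, 2.57, 3.14, 3.14, 3.14, 3.14].

## Interface

Orientations are given as a rotation vector (axis times angle).
In Python, from workcell import get_state, grab_frame, finish_job, tip_reach gives the robot as it stands.
- The arm moves only by the shell command python3 -m jog 'ROWS' [OPENING] [FORCE]. ROWS is JSON, a list of rows, each a list of 6 numbers: the shift along the tool's x, y, z in mm, then the turn, a rotation vector about the tool's x, y, z in degrees. A call has 1 to 10 rows; each row shifts and turns the commanded pose from where the row before left it, along the tool's axes as they then stand; what a row does not reach is not made up. A row lasts 1/8 s, in which the tool goes at most 62.5 mm and 10.7 degrees, less where a joint would pass 70% of its speed; a pose out of reach is approached as far as the arm can. A call is refused whole if a number of a shift passes 62.5 or a number of a turn 10.7, either way. A call with a gripper value outside its range is refused whole. OPENING is the opening, from -1 (shut) to 1 (fully open), so that 0 is half open, set as the call begins (- or left out, the last holds). The fingers move at their own pace and stop on an object; FORCE is the grip in N (left out, the last holds). Time passes only in rows, so rows that do not move let the fingers close. It gives the time, the measured TCP pose, the force and the opening at its end, in the units of the state.
- get_state(): the state, without advancing time (a new reading comes with each control period).
- grab_frame(name): name is "scene" or "side" or "wrist"; returns a dict with "pixels" (400x640x3 uint8, red, green, blue), "depth" (400x640 float32, m along the optical axis (not along the pixel's ray), 0 where there is no reading), "fx", "fy", "cx", "cy" (pixels), "extrinsics" (4x4, takes a point from camera to world coordinates); the wrist camera has in their place "hand_eye" (4x4, takes a point from camera to tool coordinates, whose origin is the TCP and whose axes are the tool frame's). Camera axes: x right, y up, looking along -z (the intrinsics and any distortion apply to the point x, -y, -z); pixel columns grow to the right and rows downward; lengths in m; the calibration is good to about 2 mm. A picture is of the moment at which its call begins: read the wrist's pose just before it.
- finish_job(): hands the job in, once; it reports no verdict.
The state is a dict: "clock": time; "joint_pos": joint angles; "joint_velocities": joint speeds; "joint_torque": joint torques, N m; "tcp_pos": TCP position; "ee_rot": TCP orientation; "ft_force": force on the tool from outside, world axes, zero at the start; "torque": the same for the moment, N m; "finger_gap": opening from 0.0 (shut) to 1.0 (fully open).
Only numpy, scipy, OpenCV 4.12 (cv2) and the standard library are available. Lean on these libraries where they do the work, as an engineer would, in place of code of your own. Each camera call takes 0.05 s, during which the arm holds its last target.

## Working session

There is one attempt and no reset: what is moved stays moved. The work goes in short steps, Python scripts to look and compute and a shell command to move; the robot and the scene stay as the last step left them, time stands still between calls to the robot, and variables do not carry over. Pictures are saved under pics/ and viewed, and the job is handed in when it is done.

```bash
mkdir -p pics; ls; python3 - <<'E'
from workcell import *
import cv2,pickle
s=get_state();print(s, tip_reach)
fr={}
for n in ["scene","side","wrist"]:
    f=grab_frame(n);fr[n]=f
    cv2.imwrite(f"pics/{n}0.png",f["pixels"][:,:,::-1])
    print(n,f["fx"],f["fy"],f["cx"],f["cy"],[k for k in f],f.get("extrinsics",f.get("hand_eye")))
pickle.dump((s,fr),open("f0.pkl","wb"))
E
```

```text
pics
{'clock': 0.0, 'joint_pos': array([-2.10101536e-01,  1.59061058e-01,  1.59820852e+00,  1.00778796e-05,
        1.38619101e+00, -2.10098921e-01]), 'joint_velocities': array([ 0.00106131,  0.00092378, -0.00040016, -0.00024239,  0.00016187,
       -0.00069224]), 'joint_torque': array([ 1.96016467e-04, -3.96006632e+01, -3.31426942e+01, -2.07608541e-04,
        8.36965773e-03, -3.09808388e-05]), 'tcp_pos': array([5.74730188e-01, 3.68474447e-05, 4.03721721e-01]), 'ee_rot': array([-3.14119209e+00,  7.02663922e-06,  2.86600587e-03]), 'ft_force': array([-0.55058651,  0.51432515,  0.06038429]), 'torque': array([-0.03490557, -0.00738494,  0.00751506]), 'finger_gap': 0.9942473257504236} 0.1734
scene 485.7860201584592 485.7860201584592 321.2149628830276 197.19352568709763 ['pixels', 'depth', 'fx', 'fy', 'cx', 'cy', 'extrinsics'] [[ 0.73729366 -0.52003584  0.4312317   1.15692357]
 [ 0.67532321  0.5500024  -0.49136129 -0.70972631]
 [ 0.018347    0.65349834  0.75670556  1.12313921]
 [ 0.          0.          0.          1.        ]]
side 480.2263929911236 480.2263929911236 318.86159074017 195.7239257992022 ['pixels', 'depth', 'fx', 'fy', 'cx', 'cy', 'extrinsics'] [[ 0.66619711  0.39600513 -0.63195043 -0.23008506]
 [-0.74536183  0.32532589 -0.58189243 -0.75170305]
 [-0.02484255  0.85868679  0.51189827  0.74192912]
 [ 0.          0.          0.          1.        ]]
wrist 355.30494402182893 355.30494402182893 326.16764545893193 199.8460034971186 ['pixels', 'depth', 'fx', 'fy', 'cx', 'cy', 'hand_eye'] [[ 9.99999953e-01  2.21586358e-04 -2.10062874e-04  4.44624580e-04]
 [ 1.44414254e-04 -9.49416916e-01 -3.14018311e-01 -8.08179187e-02]
 [-2.69019420e-04  3.14018266e-01 -9.49416903e-01  2.99072937e-02]
 [ 0.00000000e+00  0.00000000e+00  0.00000000e+00  1.00000000e+00]]
```

View pics/scene0.png

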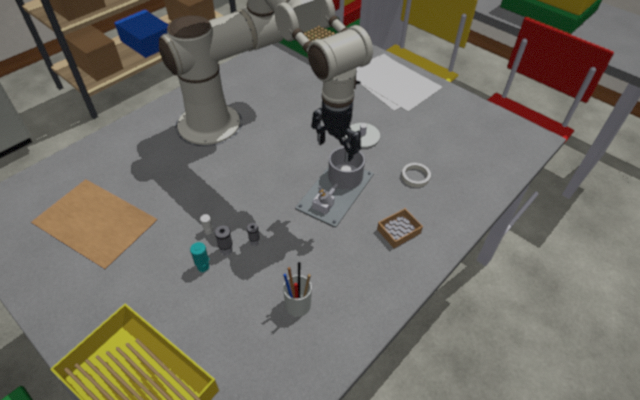

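View pics/side0.png

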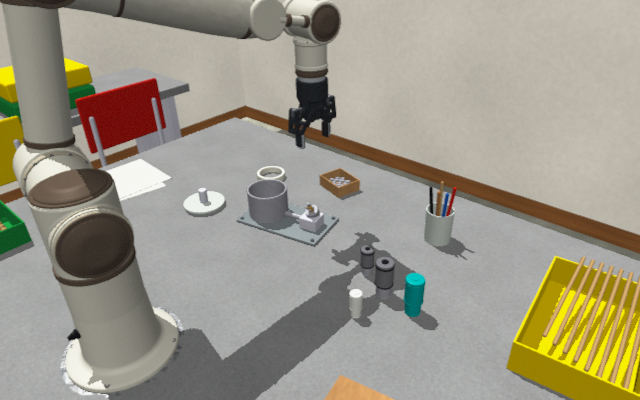

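View pics/wrist0.png

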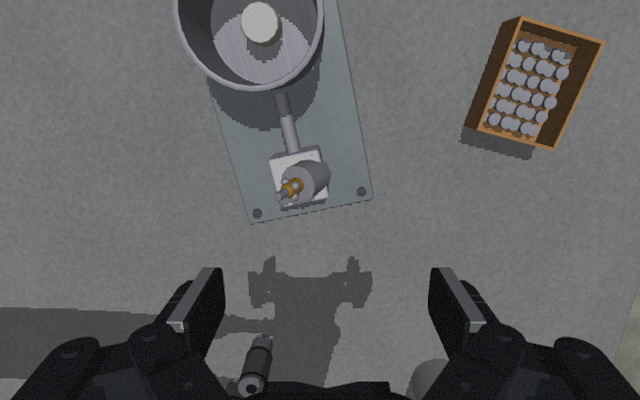

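The side view shows four pump-like parts: large grey at (384,272), small grey at (367,257), turquoise at (414,295) and white at (356,304). The large grey one fits, because it is neither turquoise nor white and is the larger of the two grey ones. The lid is at (204,200), the chamber at (268,200) and the nipple at (311,212). I'll confirm the pump in an enlarged crop and get depth points.

```bash
cat > h.py <<'E'
import numpy as np,cv2
from scipy.spatial.transform import Rotation as R
def ext(f,s=None):
    if "extrinsics" in f: return np.array(f["extrinsics"])
    T=np.eye(4);T[:3,:3]=R.from_rotvec(s["ee_rot"]).as_matrix();T[:3,3]=s["tcp_pos"]
    return T@np.array(f["hand_eye"])
def cloud(f,s=None):
    d=f["depth"];v,u=np.mgrid[:d.shape[0],:d.shape[1]]
    P=np.stack([(u-f["cx"])/f["fx"]*d,-(v-f["cy"])/f["fy"]*d,-d],-1)
    T=ext(f,s); return P@T[:3,:3].T+T[:3,3]
def plane(f,uv,z,s=None):
    uv=np.atleast_2d(uv).astype(float);T=ext(f,s)
    D=np.stack([(uv[:,0]-f["cx"])/f["fx"],-(uv[:,1]-f["cy"])/f["fy"],-np.ones(len(uv))],-1)@T[:3,:3].T
    return T[:3,3]+D*((z-T[2,3])/D[:,2])[:,None]
def proj(f,P,s=None):
    T=np.linalg.inv(ext(f,s));p=np.atleast_2d(P)@T[:3,:3].T+T[:3,3]
    return np.stack([f["cx"]-f["fx"]*p[:,0]/p[:,2],f["cy"]+f["fy"]*p[:,1]/p[:,2]],-1)
def circ(P):
    A=np.c_[2*P[:,0],2*P[:,1],np.ones(len(P))];c=np.linalg.lstsq(A,(P[:,:2]**2).sum(1),rcond=None)[0]
    return c[0],c[1],np.sqrt(c[2]+c[0]**2+c[1]**2)
E
python3 - <<'E'
import pickle;from h import *
s,fr=pickle.load(open("f0.pkl","rb"))
a=fr["side"]["pixels"][225:325,310:440,::-1];b=fr["scene"]["pixels"][200:280,180:280,::-1]
o=np.zeros((600,780,3),np.uint8)
o[:,:]=cv2.resize(a,(780,600),interpolation=cv2.INTER_CUBIC);cv2.imwrite("pics/crop_pump.png",o)
for n in fr:
    C=cloud(fr[n],s);
    pts={"side":[(384,262),(384,272),(367,247),(414,277),(356,293),(204,192),(204,205),(268,183),(311,212),(270,170),(340,185),(437,215)],
    "scene":[(223,230),(223,238),(253,225),(365,134),(347,155),(323,197),(416,168),(399,225)],"wrist":[(260,22),(290,30),(250,380),(520,215),(300,180),(320,330)]}[n]
    for u,v in pts: print(n,u,v,C[v,u].round(3))
E
```

```text
scene 223 230 [ 0.457 -0.302  0.091]
scene 223 238 [ 0.473 -0.316  0.084]
scene 253 225 [ 0.491 -0.228  0.073]
scene 365 134 [0.447 0.314 0.023]
scene 347 155 [ 0.624 -0.009  0.272]
scene 323 197 [ 0.556 -0.017  0.063]
scene 416 168 [0.658 0.317 0.006]
scene 399 225 [0.761 0.085 0.017]
side 384 262 [ 0.454 -0.305  0.092]
side 384 272 [ 0.438 -0.317  0.082]
side 367 247 [ 0.495 -0.23   0.073]
side 414 277 [ 0.452 -0.381  0.094]
side 356 293 [ 0.363 -0.301  0.065]
side 204 192 [0.429 0.305 0.05 ]
side 204 205 [0.416 0.297 0.015]
side 268 183 [0.554 0.166 0.075]
side 311 212 [ 0.541 -0.012  0.056]
side 270 170 [0.696 0.316 0.009]
side 340 185 [0.759 0.069 0.013]
side 437 215 [ 0.694 -0.295  0.087]
wrist 260 22 [0.519 0.129 0.045]
wrist 290 30 [0.541 0.127 0.014]
wrist 250 380 [ 0.493 -0.221  0.073]
wrist 520 215 [ 0.792 -0.06   0.001]
wrist 300 180 [ 0.551 -0.002  0.065]
wrist 320 330 [ 0.567 -0.215  0.001]
```

View pics/crop_pump.png

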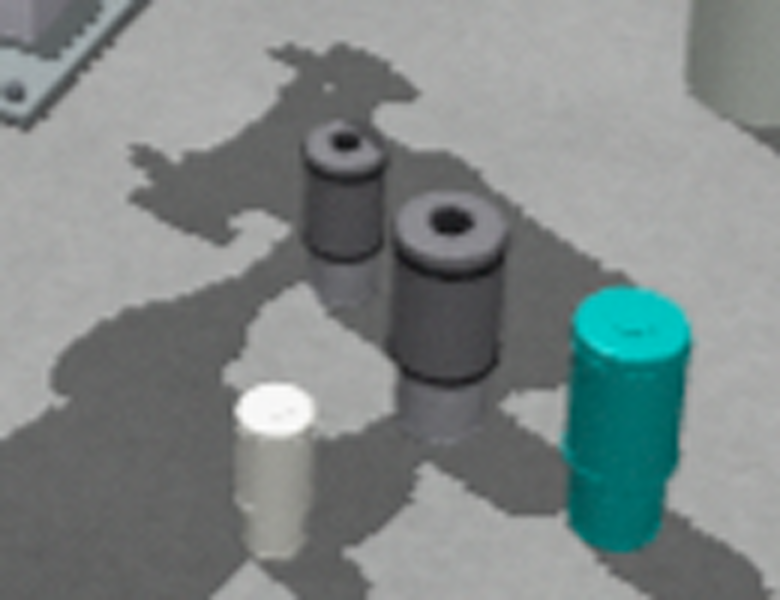

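The crop confirms it: the large grey pump's top is at crop (450,220), which is side (385,262), with its top at z = 0.092. The small grey one's top is at 0.073. Now I'll measure precisely.

```bash
python3 - <<'E'
import pickle;from h import *
s,fr=pickle.load(open("f0.pkl","rb"))
for n in fr:
    C=cloud(fr[n],s)
    def near(c,r,z0,z1):
        m=(np.hypot(C[...,0]-c[0],C[...,1]-c[1])<r)&(C[...,2]>z0)&(C[...,2]<z1)&(fr[n]["depth"]>0);return m
    for nm,c,r,z0,z1 in [("lidtop",(.43,.305),.075,.010,.020),("posttop",(.43,.305),.03,.048,.06),("pumptop",(.455,-.303),.03,.087,.098),("rim",(.55,.125),.08,.083,.094),("plate",(.55,.07),.2,.005,.011),("smallpump",(.493,-.225),.03,.066,.08),("teal",(.455,-.385),.035,.085,.1)]:
        m=near(c,r,z0,z1)
        if m.sum()<8: continue
        P=C[m]
        cs,_=cv2.findContours(m.astype(np.uint8),cv2.RETR_EXTERNAL,cv2.CHAIN_APPROX_NONE)
        k=max(cs,key=len)[:,0];Q=C[k[:,1],k[:,0]]
        print(n,nm,m.sum(),"z",np.median(P[:,2]).round(4),"mean",P.mean(0).round(4),"circ",np.round(circ(Q),4),"bbox",P.min(0).round(3),P.max(0).round(3))
    # block/nipple points
    m=near((.55,-.01),.07,.012,.12)
    P=C[m];print(n,"nip",m.sum(),P.min(0).round(3),P.max(0).round(3), P.mean(0).round(4), P[P[:,2].argmax()].round(4))
f=fr["wrist"]
cv2.imwrite("pics/w_nip.png",cv2.resize(f["pixels"][80:240,180:390,::-1],(788,600),interpolation=cv2.INTER_CUBIC))
f=fr["side"]
cv2.imwrite("pics/s_nip.png",cv2.resize(f["pixels"][165:250,220:340,::-1],(792,561),interpolation=cv2.INTER_CUBIC))
E
```

```text
scene lidtop 348 z 0.0139 mean [0.449  0.3264 0.014 ] circ [0.4491 0.3261 0.046 ] bbox [0.38  0.262 0.01 ] [0.497 0.377 0.02 ]
scene posttop 32 z 0.0542 mean [0.4372 0.3121 0.0538] circ [0.437  0.312  0.0101] bbox [0.426 0.301 0.048] [0.447 0.323 0.06 ]
scene pumptop 145 z 0.0917 mean [ 0.4608 -0.3075  0.0918] circ [ 0.4598 -0.3069  0.0189] bbox [ 0.44  -0.326  0.088] [ 0.48  -0.288  0.097]
scene rim 144 z 0.0871 mean [0.5334 0.1145 0.087 ] circ [0.5209 0.127  0.0519] bbox [0.471 0.07  0.083] [0.575 0.184 0.093]
scene plate 1351 z 0.0078 mean [0.5569 0.0366 0.0078] circ [0.5521 0.0576 0.0916] bbox [ 0.354 -0.124  0.005] [0.749 0.254 0.011]
scene smallpump 95 z 0.0714 mean [ 0.496  -0.2353  0.0712] circ [ 0.4953 -0.2347  0.0149] bbox [ 0.48  -0.25   0.066] [ 0.51  -0.219  0.076]
scene teal 174 z 0.0916 mean [ 0.4569 -0.3851  0.0914] circ [ 0.4556 -0.3845  0.019 ] bbox [ 0.436 -0.404  0.085] [ 0.476 -0.366  0.1  ]
scene nip 451 [ 0.486 -0.058  0.012] [0.616 0.057 0.091] [ 0.5554 -0.0123  0.0414] [ 0.5383 -0.0157  0.0913]
side lidtop 639 z 0.0152 mean [0.4239 0.3093 0.0151] circ [0.4273
[... 767 characters left out ...]
092 ] circ [ 0.4493 -0.3841  0.0189] bbox [ 0.429 -0.404  0.085] [ 0.47  -0.364  0.097]
side nip 570 [ 0.486 -0.053  0.012] [0.614 0.055 0.091] [ 0.5352 -0.0112  0.0392] [ 0.5304 -0.009   0.0908]
wrist rim 1478 z 0.0884 mean [0.5294 0.0956 0.0882] circ [0.5193 0.1274 0.0508] bbox [0.471 0.075 0.083] [0.573 0.137 0.091]
wrist plate 15859 z 0.0087 mean [0.5496 0.0348 0.0087] circ [0.5468 0.0343 0.0874] bbox [ 0.456 -0.067  0.005] [0.75  0.153 0.011]
wrist smallpump 517 z 0.0721 mean [ 0.493  -0.2279  0.0714] circ [ 0.4927 -0.2302  0.0136] bbox [ 0.478 -0.245  0.066] [ 0.509 -0.217  0.075]
wrist nip 3599 [ 0.495 -0.057  0.012] [0.617 0.059 0.09 ] [0.5483 0.0052 0.0481] [ 0.5352 -0.0078  0.09  ]
```

View pics/w_nip.png

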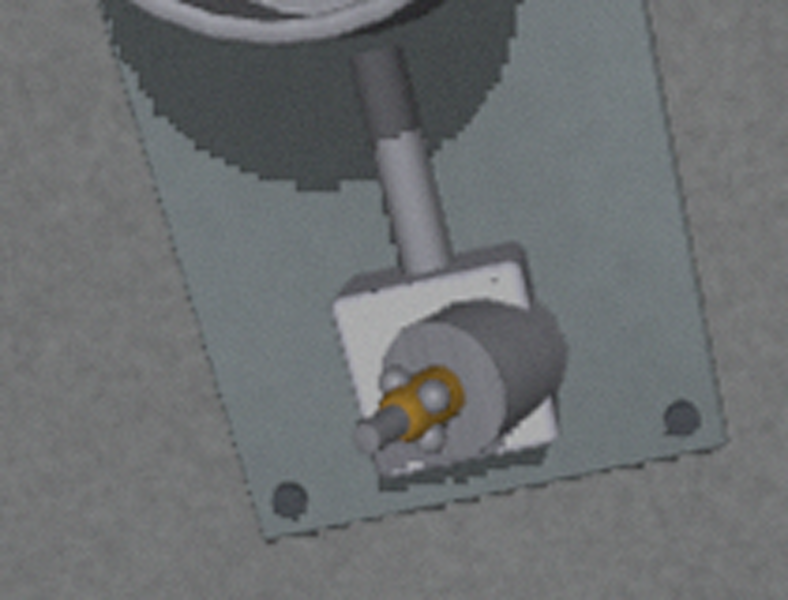

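View pics/s_nip.png

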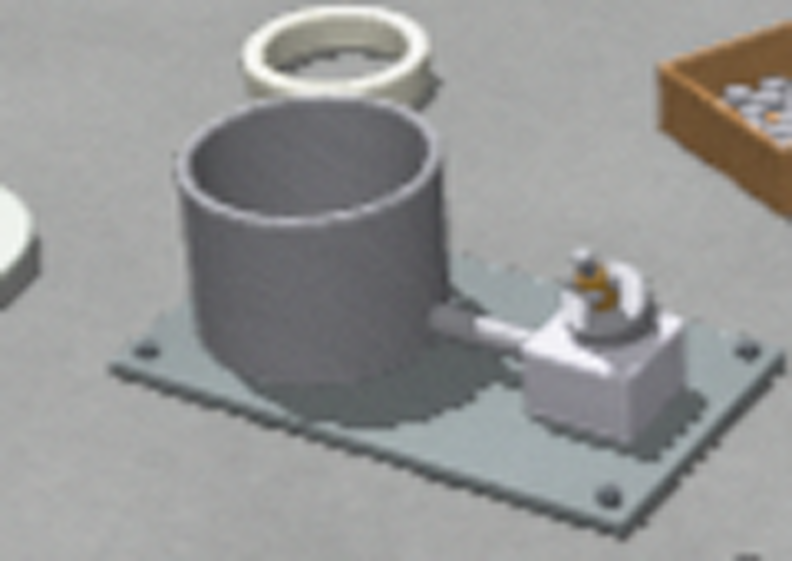

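The images agree with the description. The nipple leans toward -x on the plate's near end at wrist (300,180), and the rim centre is at about (0.519, 0.127). The scene and side cameras disagree by about 6–8 mm, so I'll refine with the wrist camera up close. First I'll move above the lid.

```bash
python3 -m jog '[[-8,-16,6,0,0,0],[-16,-33,12,0,0,0],[-16,-33,12,0,0,0],[-16,-33,12,0,0,0],[-16,-33,12,0,0,0],[-16,-33,12,0,0,0],[-16,-33,12,0,0,0],[-16,-33,12,0,0,0],[-16,-33,12,0,0,0],[-7,-16,3,0,0,0]]' 1; python3 -m jog '[[0,0,0,0,0,0],[0,0,0,0,0,0]]'
cat > look.py <<'E'
import sys,pickle;from workcell import *;from h import *
def look(tag,names=("wrist",)):
    out={}
    for n in names:
        s=get_state();f=grab_frame(n);out[n]=(s,f);cv2.imwrite(f"pics/{n}_{tag}.png",f["pixels"][:,:,::-1])
    pickle.dump(out,open(f"{tag}.pkl","wb"));print("clock",s["clock"],"tcp",s["tcp_pos"].round(4),"rot",s["ee_rot"].round(4),"F",s["ft_force"].round(1),"gap",round(s["finger_gap"],3));return out
E
python3 - <<'E'
from look import *
s,f=look("lid1")["wrist"];C=cloud(f,s)
for nm,c,r,z0,z1 in [("lidtop",(.43,.314),.075,.009,.020),("posttop",(.43,.314),.03,.048,.06),("rim",(.519,.127),.07,.08,.096)]:
    m=((np.hypot(C[...,0]-c[0],C[...,1]-c[1])<r)&(C[...,2]>z0)&(C[...,2]<z1)).astype(np.uint8)
    if m.sum()<9: continue
    k=max(cv2.findContours(m,0,1)[0],key=len)[:,0];Q=C[k[:,1],k[:,0]]
    print(nm,m.sum(),np.median(C[m>0][:,2]).round(4),np.round(circ(Q),4))
E
```

```text
clock: 1.4
tcp_pos: [0.4299, 0.2975, 0.2984]
ee_rot: [3.141, 0.004, -0.004]
ft_force: [0.4, -0.4, -0.9]
finger_gap: 1.001
clock: 1.65
tcp_pos: [0.4326, 0.2954, 0.3002]
ee_rot: [3.141, -0.001, 0.002]
ft_force: [1.0, -0.0, 0.0]
finger_gap: 1.003
clock 1.65 tcp [0.4326 0.2954 0.3002] rot [ 3.1415e+00 -9.0000e-04  1.7000e-03] F [ 1. -0.  0.] gap 1.003
lidtop 18804 0.0148 [0.4335 0.3174 0.0591]
posttop 1067 0.0546 [0.4335 0.3175 0.0114]
rim 253 0.0836 [0.4985 0.1719 0.0099]
```

View pics/wrist_lid1.png

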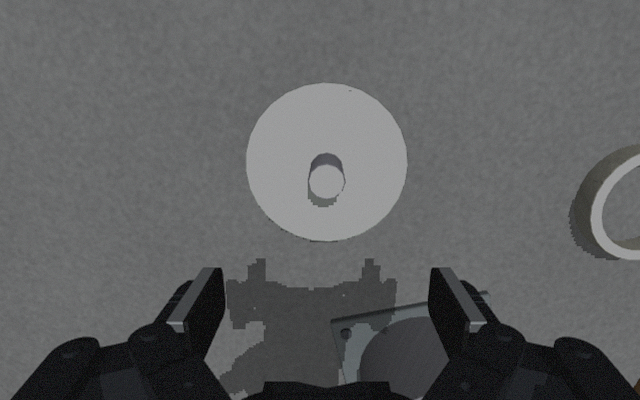

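The lid disc is at (326,162) and its post top at (326,181). The position is (0.4335, 0.3175) with radius 59 mm and top at 0.0148, which matches the given sizes. Now I'll descend and grip.

```bash
python3 -m jog '[[1,-11,8,0,0,0],[0,-11,15,0,0,0],[0,0,18,0,0,0],[0,0,18,0,0,0],[0,0,18,0,0,0],[0,0,15,0,0,0],[0,0,8,0,0,0],[0,0,4,0,0,0],[0,0,0,0,0,0]]'; python3 -m jog '[[0,0,0,0,0,0],[0,0,0,0,0,0],[0,0,0,0,0,0],[0,0,0,0,0,0],[0,0,0,0,0,0],[0,0,0,0,0,0],[0,0,0,0,0,0]]' -1 60
```

```text
clock: 2.82
tcp_pos: [0.4331, 0.318, 0.1958]
ee_rot: [-3.141, 0.0, -0.001]
ft_force: [0.4, -0.3, 0.7]
finger_gap: 0.999
clock: 3.7
tcp_pos: [0.4332, 0.3181, 0.1961]
ee_rot: [-3.141, 0.0, -0.001]
ft_force: [-1.5, -0.7, 4.4]
finger_gap: 0.267
```

Gripped: the gap of 0.267 is about 23 mm, which matches the post. I'll lift and detour to a spot where the wrist camera sees the rim above the held lid.

```bash
python3 -m jog '[[0,0,-5,0,0,0],[0,0,-15,0,0,0],[0,0,-30,0,0,0],[4,14,-30,0,0,0],[12,35,-30,0,0,0],[12,35,-30,0,0,0],[12,38,-25,0,0,0],[12,38,-25,0,0,0],[12,38,-25,0,0,0],[12,38,-20,0,0,0]]'; python3 -m jog '[[8,30,-9,0,0,0],[3,17,0,0,0,0],[0,0,0,0,0,0],[0,0,0,0,0,0],[0,0,0,0,0,0]]'
python3 - <<'E'
from look import *
s,f=look("rim1")["wrist"];C=cloud(f,s)
m=((np.hypot(C[...,0]-.519,C[...,1]-.127)<.07)&(C[...,2]>.083)&(C[...,2]<.094)).astype(np.uint8)
P=C[m>0];print(m.sum(),np.median(P[:,2]),P.min(0),P.max(0))
cs,h=cv2.findContours(m,cv2.RETR_CCOMP,cv2.CHAIN_APPROX_NONE)
for c in cs:
    if len(c)>60: k=c[:,0];print(len(k),np.round(circ(plane(f,k,.088,s)),4),k.min(0),k.max(0))
E
```

```text
clock: 4.95
tcp_pos: [0.5089, 0.0807, 0.4325]
ee_rot: [3.141, 0.0, 0.002]
ft_force: [0.1, 0.4, -3.0]
finger_gap: 0.261
clock: 5.58
tcp_pos: [0.5197, 0.036, 0.4392]
ee_rot: [-3.141, -0.002, 0.001]
ft_force: [-0.7, -0.5, -2.9]
finger_gap: 0.26
clock 5.575 tcp [0.5197 0.036  0.4392] rot [-3.1411e+00 -2.3000e-03  1.5000e-03] F [-0.7 -0.5 -2.9] gap 0.26
2554 0.0884443220431351 [0.46337363 0.07449992 0.08301665] [0.57325676 0.18001954 0.09147351]
376 [0.5183 0.1287 0.0539] [260   0] [389 132]
347 [0.5183 0.1291 0.0494] [266   1] [383 127]
```

View pics/wrist_rim1.png

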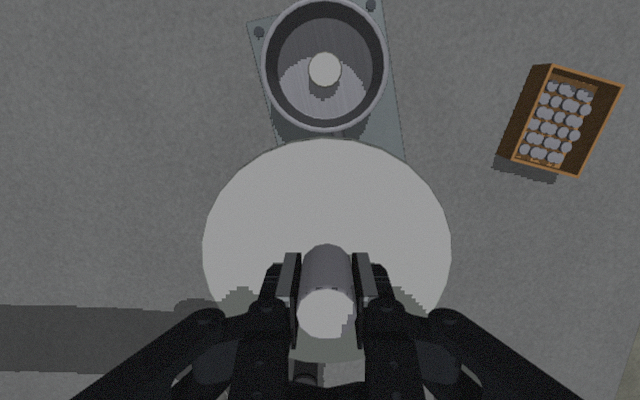

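The rim ring is at wrist (325,66). Its centre is (0.518, 0.129) and the two radii are 54 and 49.4 mm, which matches. Next I'll check the lid's offset and tilt in the hand.

```bash
python3 - <<'E'
import pickle;from h import *
s,f=pickle.load(open("rim1.pkl","rb"))["wrist"]
d=f["depth"];v,u=np.mgrid[:400,:640]
H=f["hand_eye"];P=np.stack([(u-f["cx"])/f["fx"]*d,-(v-f["cy"])/f["fy"]*d,-d],-1)@H[:3,:3].T+H[:3,3]
px=f["pixels"].astype(int)
m=((px.min(-1)>130)&(P[...,2]>.165)&(P[...,2]<.2)&(v>130)&(abs(P[...,0])<.07)&(abs(P[...,1])<.07)).astype(np.uint8)
Q=P[(m>0)&(v<240)];A=np.c_[Q[:,:2],np.ones(len(Q))];c=np.linalg.lstsq(A,Q[:,2],rcond=None)[0];print("plane z=",c, "deg",np.degrees(c[:2]))
# edge points
E=[]
for r in range(142,270,2):
    w=np.where(m[r])[0]
    if len(w): E+=[(w[0]-.5,r),(w[-1]+.5,r)]
E=np.array(E);D=np.stack([(E[:,0]-f["cx"])/f["fx"],-(E[:,1]-f["cy"])/f["fy"],-np.ones(len(E))],-1)@H[:3,:3].T
for z in (.181,c[2]):
    X=H[:3,3]+D*((z-H[2,3])/D[:,2])[:,None];print(np.round(circ(X),4))
E
```

```text
plane z= [-4.69159544e-04  1.06674161e-04  1.81329409e-01] deg [-0.02688086  0.00611198]
[0.0006 0.0007 0.0589]
[0.0006 0.0009 0.059 ]
```

The lid is level and centred in the hand to under 1 mm. Moving over the chamber and down to just above seating.

```bash
python3 -m jog '[[0,-12,0,0,0,0],[-1,-25,3,0,0,0],[-1,-25,15,0,0,0],[0,-22,25,0,0,0],[0,-10,30,0,0,0],[0,0,30,0,0,0],[0,0,20,0,0,0],[0,0,10,0,0,0],[0,0,0,0,0,0],[0,0,0,0,0,0]]'
```

```text
clock: 6.88
tcp_pos: [0.5184, 0.1292, 0.3079]
ee_rot: [-3.142, -0.0, -0.003]
ft_force: [0.2, -0.3, -2.3]
finger_gap: 0.263
```

```bash
python3 -m jog '[[0,0,10,0,0,0],[0,0,10,0,0,0],[0,0,5,0,0,0],[0,0,2,0,0,0],[0,0,0,0,0,0]]';python3 -m jog '[[0,0,2,0,0,0],[0,0,1,0,0,0],[0,0,0.5,0,0,0],[0,0,0,0,0,0]]'
```

```text
clock: 7.5
tcp_pos: [0.518, 0.129, 0.2796]
ee_rot: [3.142, -0.0, -0.0]
ft_force: [0.5, 0.1, -2.8]
finger_gap: 0.264
clock: 8.0
tcp_pos: [0.5184, 0.129, 0.2781]
ee_rot: [3.141, 0.0, 0.001]
ft_force: [-5.5, -0.3, 9.2]
finger_gap: 0.261
```

Contact at z = 0.278, against an expected 0.277. Releasing, backing off and looking.

```bash
python3 -m jog '[[0,0,0,0,0,0],[0,0,0,0,0,0],[0,0,0,0,0,0],[0,0,0,0,0,0],[0,0,0,0,0,0]]' 0.6;python3 -m jog '[[0,0,-5,0,0,0],[0,0,-15,0,0,0],[0,0,-20,0,0,0],[0,5,-25,0,0,0],[0,15,-30,0,0,0],[0,30,-30,0,0,0],[0,30,-10,0,0,0],[0,20,0,0,0,0],[0,0,0,0,0,0],[0,0,0,0,0,0]]'
python3 - <<'E'
from look import *
o=look("seat",("wrist","side","scene"))
for n in o:
    s,f=o[n];C=cloud(f,s)
    for nm,z0,z1,r in (("disc",.091,.101,.07),("post",.130,.141,.02)):
        m=((np.hypot(C[...,0]-.518,C[...,1]-.129)<r)&(C[...,2]>z0)&(C[...,2]<z1)).astype(np.uint8)
        if m.sum()<9: continue
        P=C[m>0];A=np.c_[P[:,:2]-[.518,.129],np.ones(len(P))];c=np.linalg.lstsq(A,P[:,2],rcond=None)[0]
        k=max(cv2.findContours(m,0,1)[0],key=len)[:,0]
        print(n,nm,m.sum(),"tilt deg",np.degrees(c[:2]).round(2),"z",c[2].round(4),np.round(circ(C[k[:,1],k[:,0]]),4))
E
```

```text
clock: 8.62
tcp_pos: [0.518, 0.129, 0.2761]
ee_rot: [-3.142, 0.0, 0.0]
ft_force: [-0.4, -0.1, -0.0]
finger_gap: 0.799
clock: 9.88
tcp_pos: [0.5179, 0.0295, 0.4116]
ee_rot: [-3.141, -0.0, -0.0]
ft_force: [-1.1, -0.0, -0.3]
finger_gap: 0.799
clock 9.975 tcp [0.5179 0.0298 0.4113] rot [-3.1413e+00 -1.5000e-03  2.0000e-04] F [0.1 0.8 0.3] gap 0.802
wrist disc 17355 tilt deg [0.03 0.04] z 0.0968 [0.5194 0.1223 0.056 ]
wrist post 1118 tilt deg [ 0.11 -0.08] z 0.1364 [0.5193 0.1279 0.0114]
side disc 717 tilt deg [0.43 0.5 ] z 0.0972 [0.5132 0.1254 0.0534]
side post 43 tilt deg [6.94 4.21] z 0.1367 [0.5141 0.1277 0.0107]
scene disc 772 tilt deg [ 0.19 -0.13] z 0.0957 [0.5213 0.1265 0.0585]
scene post 41 tilt deg [3.27 4.1 ] z 0.1351 [0.521  0.1263 0.0106]
```

View pics/wrist_seat.png

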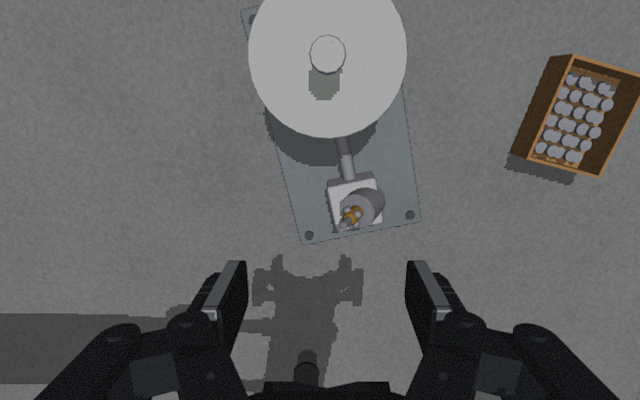

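View pics/side_seat.png

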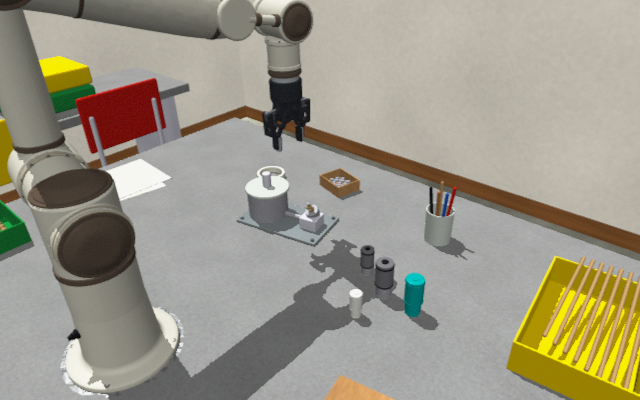

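The lid is seated. The wrist view gives disc top z = 0.0968 with tilt under 0.1°, centred within about 1.5 mm. Next is a close look at the nipple, seen at wrist (355,212).

```bash
python3 -m jog '[[4,10,10,0,0,0],[5,14,22,0,0,0],[5,14,22,0,0,0],[5,14,22,0,0,0],[3,8,15,0,0,0],[0,0,0,0,0,0],[0,0,0,0,0,0]]' 1
python3 - <<'E'
from look import *
o=look("nip")
s,f=o["wrist"];cv2.imwrite("pics/nipc.png",cv2.resize(f["pixels"][100:300,200:450,::-1],(750,600),interpolation=cv2.INTER_CUBIC))
E
```

```text
clock: 10.9
tcp_pos: [0.5402, -0.0308, 0.3209]
ee_rot: [3.141, 0.0, 0.002]
ft_force: [-0.0, -0.1, 0.6]
finger_gap: 1.001
clock 10.9 tcp [ 0.5402 -0.0308  0.3209] rot [3.1415e+00 4.0000e-04 1.5000e-03] F [-0.  -0.1  0.6] gap 1.001
```

View pics/nipc.png

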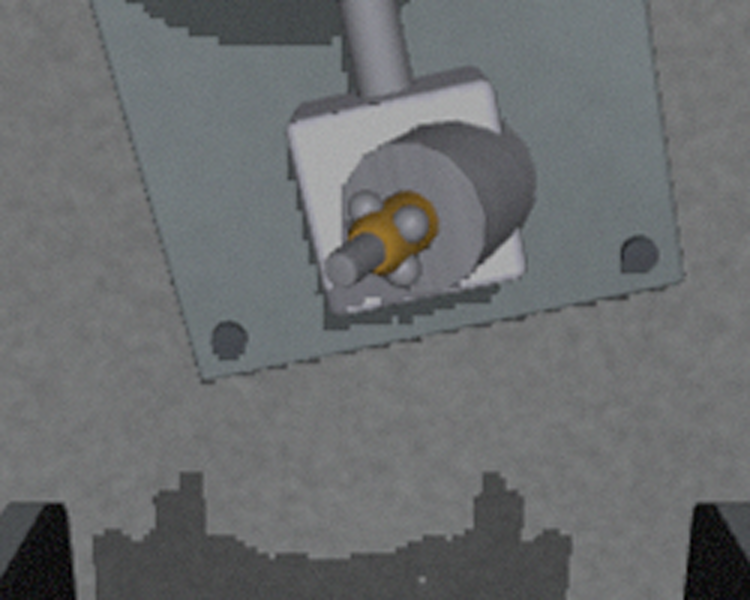

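View pics/wrist_nip.png

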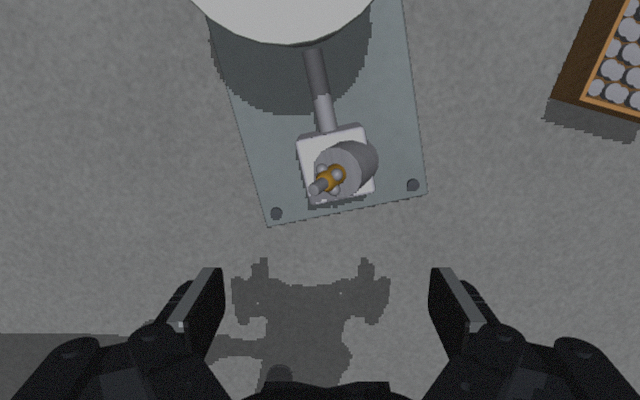

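The close view shows the plate's near edge from full pixels (267.7,227) to (427.7,193.7). The pin tip is at about (314,189) and the shoulder face at about (338,172).

```bash
python3 - <<'E'
import pickle;from h import *
s,f=pickle.load(open("nip.pkl","rb"))["wrist"];C=cloud(f,s)
A,B=plane(f,[(267.7,227),(427.7,193.7)],.008,s);e=B-A;print("edge",A,B,np.linalg.norm(e),"yaw",np.degrees(np.arctan2(e[1],e[0])))
# plate mask for precise edges
yaw=np.arctan2(e[1],e[0])
# left/right long edges from the mask of plate height
px=f["pixels"].astype(int)
mid=(A+B)/2;print("mid",mid)
tip=plane(f,[(314.3,189.3)],.0871,s)[0];print("tip@.0871",tip, "depth pts",C[189,314],C[189,313],C[190,314])
rim=np.array([.5183,.1289]);
for yw in (yaw,):
    xp=np.array([np.cos(yw),np.sin(yw),0]);yp=np.array([-xp[1],xp[0],0]);n=-np.sin(.49)*xp+[0,0,np.cos(.49)]
    seat=tip-.033*n;d=seat[:2]-rim;print("n",n,"seat",seat,"rel rim plate",d@xp[:2],d@yp[:2]); print("mid rel",(mid-[*rim,0])@xp,(mid-[*rim,0])@yp)
# shoulder plane fit
m=np.zeros((400,640),bool)
v,u=np.mgrid[:400,:640]
d=(C-seat);ax=d@n;rad=np.linalg.norm(d-ax[...,None]*n,axis=-1)
m=(abs(ax)<.006)&(rad<.0165)&(rad>.0085)&(px.max(-1)-px.min(-1)<25)
P=C[m];print(m.sum(),"offset along n",np.median(ax[m]))
for i in range(3):
    c=P.mean(0);w=np.linalg.svd(P-c)[2][2];w*=np.sign(w[2]);r=(P-c)@w;P=P[abs(r)<.0015]
print(len(P),"normal",w,"tilt",np.degrees(np.arccos(w[2])),"az",np.degrees(np.arctan2(-w[1],-w[0])),"ang to n",np.degrees(np.arccos(w@n)), "res",r.std())
# outer edge circle of shoulder face
m2=((abs(ax)<.003)&(rad<.025)).astype(np.uint8)
o=f["pixels"][:,:,::-1].copy();
for rr,cc,z in((.018,(0,255,0),0),(.007,(0,0,255),.020),(.004,(255,0,0),.033),(.0115,(0,255,255),.013)):
    t=np.linspace(0,6.28,60)[:,None];q=seat+n*z+rr*(np.cos(t)*np.cross(yp,n)+np.sin(t)*yp)
    for a,b in proj(f,q,s): cv2.circle(o,(0,0),0,cc)
    k=np.round(proj(f,q,s)*1).astype(int)
    if z==0: big=cv2.resize(o[100:300,200:450],(750,600),interpolation=cv2.INTER_CUBIC)
    cv2.polylines(big,[np.round((proj(f,q,s)-[200,100]+.5)*3-.5).astype(int)],True,cc)
cv2.imwrite("pics/nipov.png",big)
E
```

```text
edge [ 0.49073271 -0.06823059  0.008     ] [ 0.62575273 -0.03825787  0.008     ] 0.13830680065690526 yaw 12.515979447236557
mid [ 0.55824272 -0.05324423  0.008     ]
tip@.0871 [ 0.53383071 -0.01081291  0.0871    ] depth pts [ 0.53368222 -0.01037469  0.08794402] [ 0.53310314 -0.01024164  0.088391  ] [ 0.53370886 -0.01070667  0.08890903]
n [-0.45944175 -0.10199023  0.88233286] seat [ 0.54899229 -0.00744724  0.05798302] rel rim plate 0.00041483574470843105 -0.13975841112186294
mid rel -0.0004793143375304997 -0.18647174450441442
829 offset along n 0.0011601044482816808
820 normal [-0.45516518 -0.09723833  0.88508156] tilt 27.738440569652685 az 12.059000140651309 ang to n 0.39871038385261204 res 0.0005703488538725205
```

View pics/nipov.png

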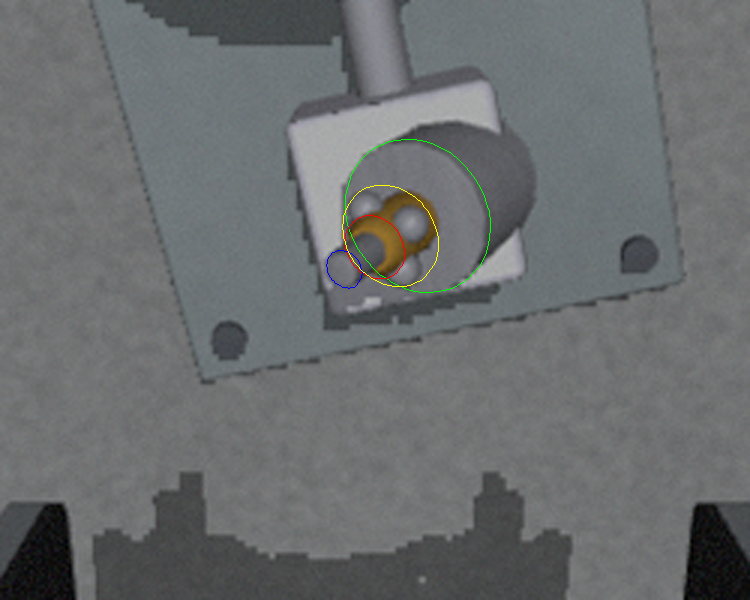

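Measured against the description, the seat is 139.8 mm from the rim centre along the plate's -y, with the plate yawed 12.4°. The fitted shoulder tilt is 27.7°, and the overlay fits within about 1 mm. Moving to the pump.

```bash
python3 -m jog '[[-4,15,0,0,0,0],[-10,35,0,0,0,0],[-12,38,0,0,0,0],[-12,38,0,0,0,0],[-12,38,0,0,0,0],[-12,38,0,0,0,0],[-10,38,0,0,0,0],[-8,30,0,0,0,0],[-4,15,0,0,0,0],[0,0,0,0,0,0]]' 1;python3 -m jog '[[0,0,0,0,0,0]]'
python3 - <<'E'
from look import *
o=look("pump1")
s,f=o["wrist"];C=cloud(f,s)
for nm,c,z0,z1 in (("pump",(.456,-.307),.087,.097),("small",(.493,-.232),.066,.077),("teal",(.453,-.385),.086,.098),("white",(.36,-.3),.055,.075)):
    m=((np.hypot(C[...,0]-c[0],C[...,1]-c[1])<.03)&(C[...,2]>z0)&(C[...,2]<z1)).astype(np.uint8)
    if m.sum()<30: continue
    k=max(cv2.findContours(m,0,1)[0],key=len)[:,0];print(nm,m.sum(),np.median(C[m>0][:,2]).round(4),np.round(circ(C[k[:,1],k[:,0]]),4),k.mean(0))
E
```

```text
clock: 12.2
tcp_pos: [0.4557, -0.3167, 0.3205]
ee_rot: [3.141, -0.002, 0.001]
ft_force: [0.5, 0.1, 1.1]
finger_gap: 0.998
clock: 12.32
tcp_pos: [0.4562, -0.3152, 0.3202]
ee_rot: [-3.141, -0.001, 0.0]
ft_force: [0.7, 0.2, 0.4]
finger_gap: 1.001
clock 12.325 tcp [ 0.4562 -0.3152  0.3202] rot [-3.141e+00 -1.300e-03  0.000e+00] F [0.7 0.2 0.4] gap 1.001
pump 3337 0.0928 [ 0.4579 -0.3053  0.0194] [328.07843137 204.61764706]
small 2389 0.0726 [ 0.4932 -0.2337  0.0155] [388.3974359   81.14102564]
teal 2632 0.0927 [ 0.4538 -0.3826  0.0195] [321.89349112 315.17751479]
white 1338 0.0623 [ 0.3691 -0.297   0.0131] [195.79130435 180.55652174]
```

View pics/wrist_pump1.png

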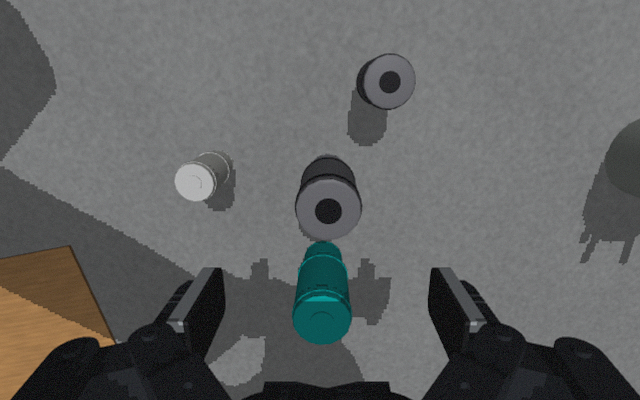

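In the wrist view the wanted grey pump's top is at (328,208), the small grey one at (386,81), turquoise at (322,318) and white at (196,182). The pump is at (0.458, -0.3055) with top at 0.0928 and radius 19.4 mm, which matches. Descending and gripping.

```bash
python3 -m jog '[[2,-5,8,0,0,0],[0,-5,18,0,0,0],[0,0,20,0,0,0],[0,0,20,0,0,0],[0,0,18,0,0,0],[0,0,13,0,0,0],[0,0,7,0,0,0],[0,0,3,0,0,0],[0,0,0,0,0,0]]'; python3 -m jog '[[0,0,0,0,0,0],[0,0,0,0,0,0],[0,0,0,0,0,0],[0,0,0,0,0,0],[0,0,0,0,0,0],[0,0,0,0,0,0]]' -1 100
```

```text
clock: 13.5
tcp_pos: [0.4582, -0.3062, 0.2135]
ee_rot: [3.141, -0.0, 0.001]
ft_force: [-0.0, -0.5, 0.7]
finger_gap: 0.998
clock: 14.25
tcp_pos: [0.4582, -0.3063, 0.2138]
ee_rot: [3.141, 0.0, 0.001]
ft_force: [-2.4, 1.1, 4.0]
finger_gap: 0.447
```

```bash
python3 -m jog '[[0,0,-5,0,0,0],[0,0,-15,0,0,0],[0,0,-25,0,0,0],[0,0,-25,0,0,0],[0,0,-25,0,0,0],[0,0,-15,0,0,0],[0,0,0,0,0,0],[0,0,0,0,0,0]]'
python3 - <<'E'
from look import *
o=look("held",("wrist","side","scene"))
s,f=o["wrist"]
d=f["depth"];v,u=np.mgrid[:400,:640];H=f["hand_eye"]
P=np.stack([(u-f["cx"])/f["fx"]*d,-(v-f["cy"])/f["fy"]*d,-d],-1)@H[:3,:3].T+H[:3,3]
for z in np.arange(.12,.222,.008):
    m=(abs(P[...,2]-z)<.002)&(np.hypot(P[...,0],P[...,1])<.03)&(d>0)
    if m.sum()>8: Q=P[m];print(z.round(3),m.sum(),Q.min(0).round(4)[:2],Q.max(0).round(4)[:2],np.round(circ(Q),4))
cv2.imwrite("pics/heldc.png",cv2.resize(f["pixels"][100:400,200:450,::-1],(500,600),interpolation=cv2.INTER_CUBIC))
E
```

```text
clock: 15.25
tcp_pos: [0.4577, -0.3057, 0.3221]
ee_rot: [-3.14, 0.0, 0.002]
ft_force: [1.1, 0.0, -2.1]
finger_gap: 0.449
clock 15.35 tcp [ 0.4576 -0.3057  0.3218] rot [-3.1398e+00  1.0000e-04  2.8000e-03] F [-0.2  0.3 -2. ] gap 0.445
0.12 8643 [-0.0276 -0.0201] [0.0276 0.0139] [ 0.0005 -0.0039  0.0135]
0.128 1318 [-0.0268 -0.0211] [0.0266 0.    ] [0.0003 0.0033 0.024 ]
0.136 1005 [-0.0253 -0.0206] [ 0.0263 -0.    ] [0.0008 0.0067 0.0265]
0.144 818 [-0.0292 -0.0204] [ 0.0291 -0.0047] [0.0004 0.0115 0.0308]
0.152 713 [-0.0292 -0.0203] [ 0.0291 -0.0048] [0.0002 0.0109 0.0302]
0.16 580 [-0.0291 -0.0204] [ 0.0291 -0.0053] [0.0001 0.0113 0.0306]
0.168 360 [-0.0252 -0.0205] [ 0.0262 -0.0051] [0.0001 0.0034 0.0232]
0.176 429 [-0.0189 -0.0209] [ 0.0203 -0.003 ] [ 0.0003 -0.0001  0.02  ]
0.192 126 [-0.012  -0.0173] [ 0.0123 -0.0116] [ 0.0001 -0.0007  0.0161]
0.2 143 [-0.0146 -0.0173] [ 0.0149 -0.0078] [ 0.0001 -0.0003  0.0166]
0.208 115 [-0.0164 -0.0172] [ 0.0161 -0.0039] [-0.     -0.0001  0.0166]
```

View pics/heldc.png

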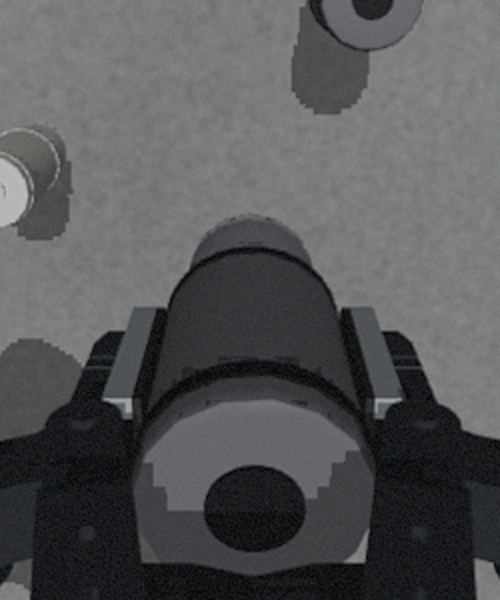

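View pics/side_held.png

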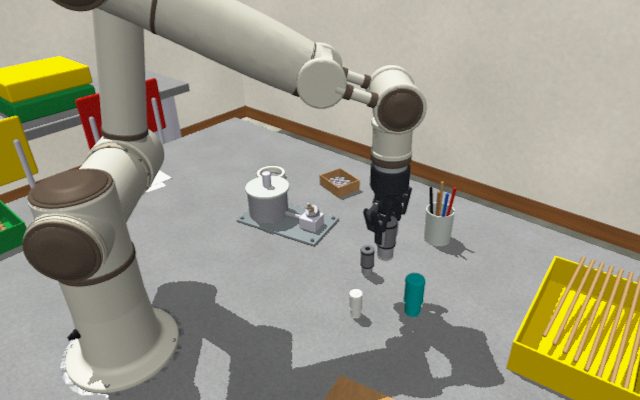

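The pump hangs straight and centred: its axis is within 0.3 mm of the tool axis, and its mouth is 213.8 mm ahead of the TCP. Next I'll raise and re-orient (yaw 12.3° and tilt 28.07°).

```bash
python3 -m jog '[[0,0,-10,0,0,0],[0,0,-20,0,0,-4.3],[0,0,-10,0,0,-5],[0,0,0,0,0,-3],[0,0,0,0,5,0],[0,0,0,0,7,0],[0,0,0,0,7,0],[0,0,0,0,6,0],[0,0,0,0,3.07,0],[0,0,0,0,0,0]]'
python3 -m jog '[[0,0,0,0,0,0],[0,0,0,0,0,0]]'
cat > tgt.py <<'E'
from h import *
from workcell import get_state
def go(dist,seat=(.5487,-.0073,.058),yaw=12.3,L=.2138):
    s=get_state();y=np.radians(yaw);xp=np.array([np.cos(y),np.sin(y),0]);z=np.array([0,0,1.])
    n=-np.sin(.49)*xp+np.cos(.49)*z;xt=np.cos(.49)*xp+np.sin(.49)*z
    Rt=np.c_[xt,np.cross(-n,xt),-n];R0=R.from_rotvec(s["ee_rot"]).as_matrix()
    T=np.array(seat)+n*(dist+L)
    print("clock",s["clock"],"F",s["ft_force"].round(1),"F.n",round(float(s["ft_force"]@n),1))
    print("shift tool mm",(R0.T@(T-s["tcp_pos"])*1e3).round(2),"turn deg",np.degrees(R.from_matrix(R0.T@Rt).as_rotvec()).round(2),"in target axes",(Rt.T@(T-s["tcp_pos"])*1e3).round(2))
E
python3 -c "
from tgt import *
go(.075)"
```

```text
clock: 16.65
tcp_pos: [0.4577, -0.3062, 0.3635]
ee_rot: [-2.982, -0.321, -0.744]
ft_force: [-0.2, -0.4, -1.0]
finger_gap: 0.449
clock: 16.9
tcp_pos: [0.4582, -0.306, 0.3634]
ee_rot: [-2.981, -0.322, -0.745]
ft_force: [-0.2, 0.2, -0.9]
finger_gap: 0.449
clock 16.9 F [-0.2  0.2 -0.9] F.n -0.8
shift tool mm [  -9.34 -272.54   52.22] turn deg [0.   0.04 0.03] in target axes [  -9.52 -272.53   52.23]
```

```bash
python3 -m jog '[[0,-15,0,0,0,0],[-1,-33,0,0,0,0],[-1,-36,4,0,0,0],[-1,-36,6,0,0,0],[-1,-36,7,0,0,0],[-1,-36,8,0,0,0],[-2,-36,8,0,0,0],[-1,-28,8,0,0,0],[-1,-16,7,0,0,0],[0,0,4,0,0,0]]'
python3 -m jog '[[0,0,0,0,0,0],[0,0,0,0,0,0]]'
python3 -c "
from tgt import *
go(.075)
from look import *
look('pre',('wrist','side','scene'))
import pickle
for n,(u0,v0) in (('side',(230,120)),('scene',(250,120))):
    f=pickle.load(open('pre.pkl','rb'))[n][1]
    cv2.imwrite('pics/prec_%s.png'%n,cv2.resize(f['pixels'][v0:v0+120,u0:u0+140,::-1],(700,600),interpolation=cv2.INTER_CUBIC))
"
```

```text
clock: 18.15
tcp_pos: [0.4155, -0.0352, 0.3125]
ee_rot: [-2.98, -0.325, -0.744]
ft_force: [0.3, -0.3, -1.8]
finger_gap: 0.447
clock: 18.4
tcp_pos: [0.4164, -0.0373, 0.3135]
ee_rot: [-2.982, -0.32, -0.746]
ft_force: [0.0, -0.4, -0.9]
finger_gap: 0.452
clock 18.4 F [ 0.  -0.4 -0.9] F.n -0.8
shift tool mm [-0.52 -1.16  0.45] turn deg [ 0.05 -0.02 -0.03] in target axes [-0.52 -1.16  0.46]
clock 18.5 tcp [ 0.4164 -0.0373  0.3134] rot [-2.9816 -0.3199 -0.746 ] F [ 0.  -1.1 -1.5] gap 0.448
```

View pics/prec_side.png

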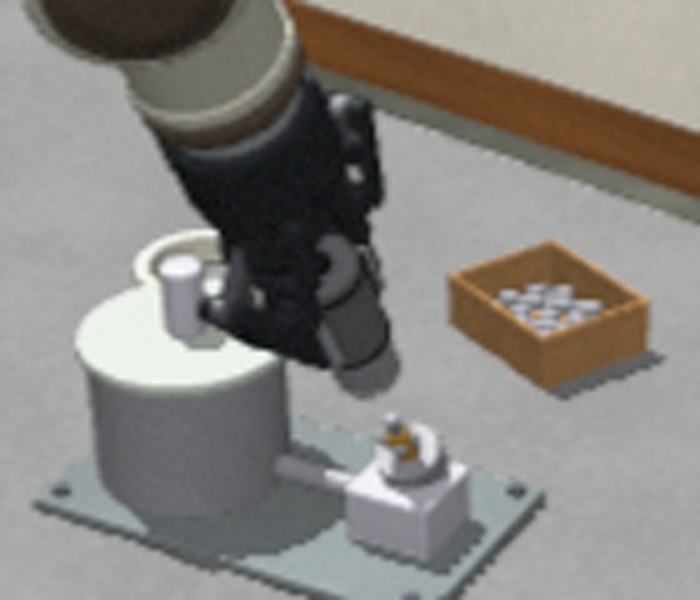

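View pics/wrist_pre.png

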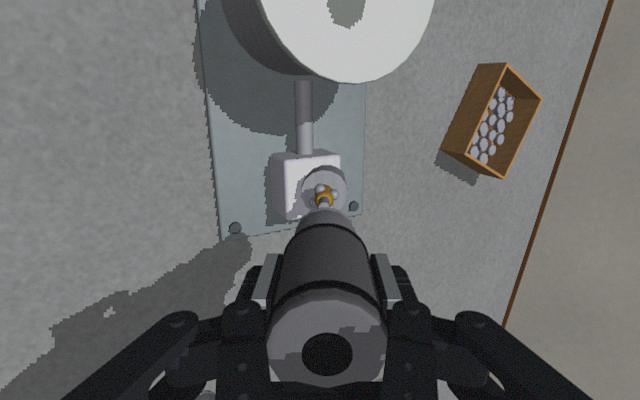

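View pics/prec_scene.png

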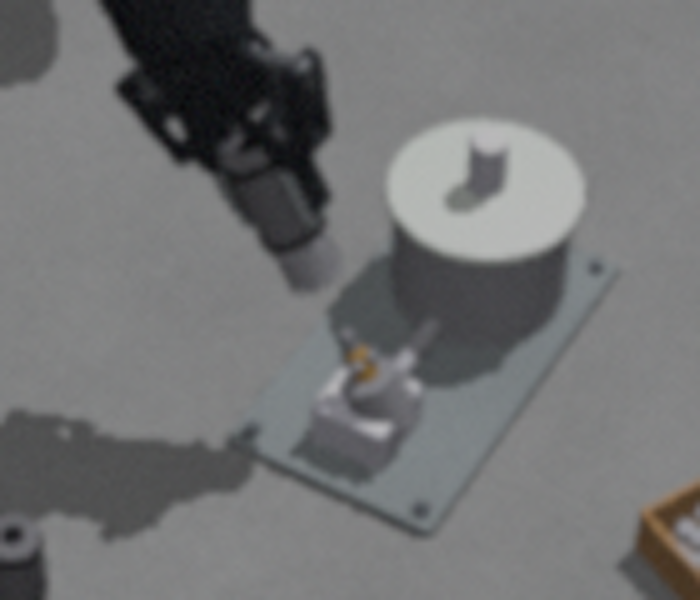

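All views show the pump aligned with the nipple and about 75 mm away. I'll verify the alignment with an overlay in the wrist view.

```bash
python3 - <<'E'
import pickle;from h import *
s,f=pickle.load(open("pre.pkl","rb"))["wrist"];H=np.linalg.inv(f["hand_eye"])
def pj(P):
    p=P@H[:3,:3].T+H[:3,3];return np.stack([f["cx"]-f["fx"]*p[:,0]/p[:,2],f["cy"]+f["fy"]*p[:,1]/p[:,2]],-1)
big=cv2.resize(f["pixels"][140:260,250:400,::-1],(750,600),interpolation=cv2.INTER_CUBIC)
t=np.linspace(0,6.28,80)
def ring(x,y,z,r,c):
    q=pj(np.c_[x+r*np.cos(t),y+r*np.sin(t),0*t+z]);cv2.polylines(big,[np.round((q-[250,140]+.5)*5-.5).astype(int)],True,c)
zs=.2138+.075
ring(-.0005,-.0012,zs,.018,(0,255,0));ring(-.0005,-.0012,zs-.02,.007,(0,0,255));ring(-.0005,-.0012,zs-.013,.0115,(0,255,255));ring(-.0005,-.0012,zs-.033,.004,(255,0,0))
ring(0,0,.2138,.017,(255,0,255))
cv2.imwrite("pics/preov.png",big)
# shoulder depth plane in tool frame
d=f["depth"];v,u=np.mgrid[:400,:640];H=f["hand_eye"]
P=np.stack([(u-f["cx"])/f["fx"]*d,-(v-f["cy"])/f["fy"]*d,-d],-1)@H[:3,:3].T+H[:3,3]
m=(abs(P[...,2]-zs)<.004)&(np.hypot(P[...,0],P[...,1]+.001)<.022)
Q=P[m];A=np.c_[Q[:,:2],np.ones(len(Q))];c=np.linalg.lstsq(A,Q[:,2],rcond=None)[0];print(m.sum(),c,np.degrees(c[:2]))
k=cv2.findContours(m.astype(np.uint8),0,1)[0];k=max(k,key=len)[:,0];print(circ(P[k[:,1],k[:,0]]),Q.min(0),Q.max(0))
E
```

```text
1040 [ 2.38093962e-04 -2.08940992e-02  2.88127810e-01] [ 0.01364178 -1.1971437 ]
(np.float64(-0.0008131910763668343), np.float64(-0.002467566985544924), np.float64(0.014962902573277988)) [-0.01834007 -0.01933884  0.28484701] [0.01678975 0.01217769 0.29279407]
```

View pics/preov.png

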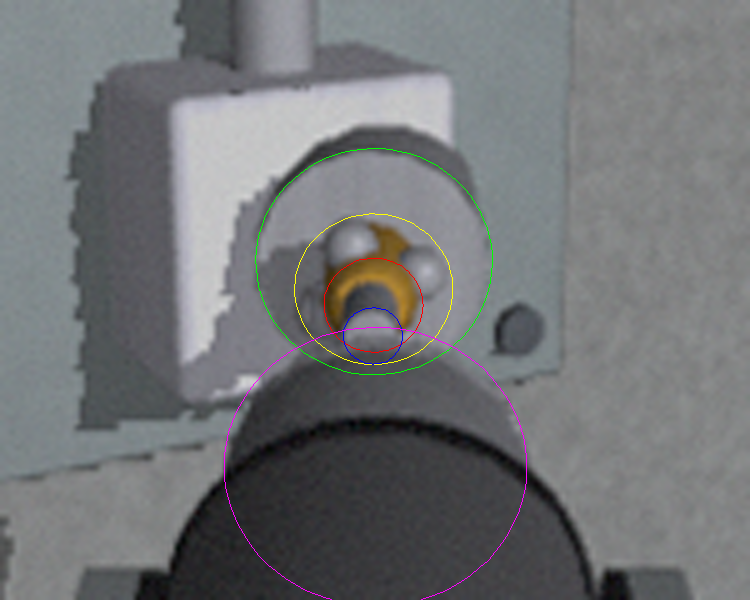

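The overlay agrees: pin, brass stem and shoulder all lie within about 1 mm of prediction. I'll apply the small correction and approach to just short of the pin.

```bash
python3 -m jog '[[-0.5,-1.2,3,0,0,0],[0,0,7,0,0,0],[0,0,9,0,0,0],[0,0,9,0,0,0],[0,0,7,0,0,0],[0,0,3,0,0,0],[0,0,0,0,0,0],[0,0,0,0,0,0]]'
python3 -c "
from tgt import *
go(.036)
from look import *
s,f=look('near')['wrist']
cv2.imwrite('pics/nearc.png',cv2.resize(f['pixels'][140:260,250:400,::-1],(750,600),interpolation=cv2.INTER_CUBIC))
"
```

```text
clock: 19.55
tcp_pos: [0.433, -0.0319, 0.2796]
ee_rot: [-2.981, -0.321, -0.746]
ft_force: [0.1, -0.0, -2.4]
finger_gap: 0.446
clock 19.55 F [ 0.1 -0.  -2.4] F.n -2.2
shift tool mm [0.05 0.59 1.34] turn deg [ 0.02 -0.02  0.01] in target axes [0.05 0.59 1.34]
clock 19.55 tcp [ 0.433  -0.0319  0.2796] rot [-2.9812 -0.3213 -0.7459] F [ 0.1 -0.  -2.4] gap 0.446
```

View pics/nearc.png

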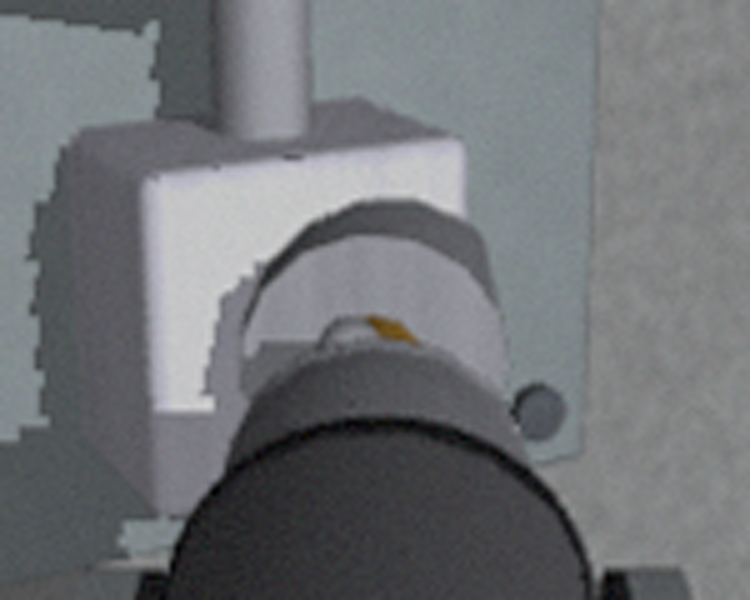

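The nose (centre x ≈ 377) and shoulder (centre x ≈ 374) line up. I'll advance to just before the balls.

```bash
python3 -m jog '[[0,0.4,3,0,0,0],[0,0,5,0,0,0],[0,0,5,0,0,0],[0,0,4,0,0,0],[0,0,2,0,0,0],[0,0,0,0,0,0]]'
python3 -c "
from tgt import *
go(.0)"
```

```text
clock: 20.35
tcp_pos: [0.4418, -0.0303, 0.2624]
ee_rot: [-2.981, -0.321, -0.745]
ft_force: [0.5, -0.2, -2.1]
finger_gap: 0.443
clock 20.35 F [ 0.5 -0.2 -2.1] F.n -2.1
shift tool mm [ 0.29  0.3  17.99] turn deg [-0.01  0.02 -0.  ] in target axes [ 0.28  0.3  17.99]
```

Clean entry with no contact force at 18 mm. Now pressing over the balls in small steps.

```bash
python3 -m jog '[[0,0,2,0,0,0],[0,0,1.5,0,0,0],[0,0,0,0,0,0]]'
python3 -c "
from tgt import *
go(.0)"; python3 -m jog '[[0,0,1.5,0,0,0],[0,0,1.5,0,0,0],[0,0,0,0,0,0]]'
python3 -c "
from tgt import *
go(.0)"; python3 -m jog '[[0,0,1.5,0,0,0],[0,0,1.5,0,0,0],[0,0,0,0,0,0]]'
python3 -c "
from tgt import *
go(.0)"
```

```text
clock: 20.72
tcp_pos: [0.4437, -0.0303, 0.2601]
ee_rot: [-2.982, -0.322, -0.747]
ft_force: [-5.3, -1.1, 3.9]
finger_gap: 0.446
clock 20.725 F [-5.3 -1.1  3.9] F.n 6.0
shift tool mm [-0.27 -0.07 15.11] turn deg [ 0.05 -0.04  0.04] in target axes [-0.26 -0.06 15.11]
clock: 21.1
tcp_pos: [0.4448, -0.0297, 0.2566]
ee_rot: [-2.981, -0.321, -0.746]
ft_force: [2.0, -0.3, -3.3]
finger_gap: 0.452
clock 21.1 F [ 2.  -0.3 -3.3] F.n -3.8
shift tool mm [ 0.32  0.22 11.45] turn deg [ 0.02 -0.01 -0.02] in target axes [ 0.32  0.23 11.45]
clock: 21.48
tcp_pos: [0.4461, -0.0293, 0.2536]
ee_rot: [-2.981, -0.32, -0.745]
ft_force: [6.1, 0.0, -8.3]
finger_gap: 0.45
clock 21.475 F [ 6.1  0.  -8.3] F.n -10.1
shift tool mm [0.5  0.36 8.2 ] turn deg [-0.    0.01 -0.03] in target axes [0.5  0.36 8.2 ]
```

The force rose to +6 N and then turned inward at -10 N, so it has snapped over the balls. Continuing home.

```bash
python3 -m jog '[[0,0,2,0,0,0],[0,0,2,0,0,0],[0,0,0,0,0,0]]'
python3 -c "
from tgt import *
go(.0)"; python3 -m jog '[[0,0,2,0,0,0],[0,0,1,0,0,0],[0,0,0,0,0,0]]'
python3 -c "
from tgt import *
go(.0)"; python3 -m jog '[[0,0,1,0,0,0],[0,0,0,0,0,0]]'
python3 -c "
from tgt import *
go(.0)"
```

```text
clock: 21.85
tcp_pos: [0.448, -0.029, 0.2507]
ee_rot: [-2.981, -0.322, -0.745]
ft_force: [-5.1, -2.0, 3.0]
finger_gap: 0.446
clock 21.85 F [-5.1 -2.   3. ] F.n 5.2
shift tool mm [0.23 0.27 4.68] turn deg [-0.01  0.03  0.02] in target axes [0.23 0.27 4.68]
clock: 22.22
tcp_pos: [0.4493, -0.0287, 0.2481]
ee_rot: [-2.981, -0.322, -0.745]
ft_force: [-6.1, -2.3, 3.4]
finger_gap: 0.447
clock 22.225 F [-6.1 -2.3  3.4] F.n 6.1
shift tool mm [0.19 0.28 1.81] turn deg [-0.01  0.02  0.03] in target axes [0.19 0.28 1.81]
clock: 22.48
tcp_pos: [0.4498, -0.0286, 0.2473]
ee_rot: [-2.981, -0.322, -0.745]
ft_force: [-5.9, -1.9, 4.7]
finger_gap: 0.447
clock 22.475 F [-5.9 -1.9  4.7] F.n 7.1
shift tool mm [0.19 0.25 0.85] turn deg [-0.01  0.02  0.03] in target axes [0.19 0.25 0.85]
```

```bash
for i in 1; do python3 -m jog '[[0,0,0.7,0,0,0],[0,0,0,0,0,0]]'
python3 -c "
from tgt import *
go(.0)"; done; python3 -m jog '[[0,0,0.7,0,0,0],[0,0,0,0,0,0]]'
python3 -c "
from tgt import *
go(.0)"; python3 -m jog '[[0,0,0.7,0,0,0],[0,0,0,0,0,0]]'
python3 -c "
from tgt import *
go(.0)"
```

```text
clock: 22.72
tcp_pos: [0.45, -0.0287, 0.2472]
ee_rot: [-2.981, -0.323, -0.744]
ft_force: [-16.8, -2.7, 14.3]
finger_gap: 0.446
clock 22.725 F [-16.8  -2.7  14.3] F.n 20.6
shift tool mm [0.02 0.15 0.67] turn deg [-0.03  0.05  0.08] in target axes [0.02 0.15 0.67]
clock: 22.98
tcp_pos: [0.4502, -0.0287, 0.2472]
ee_rot: [-2.981, -0.325, -0.743]
ft_force: [-28.3, -5.1, 25.9]
finger_gap: 0.449
clock 22.975 F [-28.3  -5.1  25.9] F.n 36.4
shift tool mm [-0.15  0.07  0.56] turn deg [-0.05  0.09  0.14] in target axes [-0.15  0.07  0.56]
clock: 23.22
tcp_pos: [0.4505, -0.0288, 0.2472]
ee_rot: [-2.981, -0.327, -0.742]
ft_force: [-39.2, -6.6, 36.9]
finger_gap: 0.451
clock 23.225 F [-39.2  -6.6  36.9] F.n 51.3
shift tool mm [-0.33 -0.03  0.49] turn deg [-0.07  0.12  0.2 ] in target axes [-0.33 -0.03  0.49]
```

Hard stop 0.5 mm from the predicted seat, so the pump is home. The push of 51 N is more than needed, so I'll back off to a moderate preload and check.

```bash
python3 -m jog '[[-0.2,0,-0.9,0,0,0],[0,0,0,0,0,0],[0,0,0,0,0,0]]'
python3 -c "
from tgt import *
go(.0)"
python3 -m jog '[[0,0,0,0,0,0],[0,0,0,0,0,0],[0,0,0,0,0,0],[0,0,0,0,0,0]]'
python3 - <<'E'
from tgt import *
go(.0)
from look import *
o=look("home",("wrist","side","scene"))
s,f=o["wrist"]
d=f["depth"];v,u=np.mgrid[:400,:640];H=f["hand_eye"]
P=np.stack([(u-f["cx"])/f["fx"]*d,-(v-f["cy"])/f["fy"]*d,-d],-1)@H[:3,:3].T+H[:3,3]
for z in (.16,.168,.176,.192,.2,.208):
    m=(abs(P[...,2]-z)<.002)&(np.hypot(P[...,0],P[...,1])<.022)
    if m.sum()>8: Q=P[m];print(z,m.sum(),Q.min(0).round(4)[:2],np.round(circ(Q),4))
m=(np.hypot(P[...,0],P[...,1])<.019)&(P[...,2]<.15)&(P[...,2]>.10);print("top z in tool",np.median(P[m][:,2]), "expect",.2138-.092)
C=cloud(f,s)
m=(np.hypot(C[...,0]-.518,C[...,1]-.129)<.056)&(C[...,2]>.088)&(C[...,2]<.104);Q=C[m];A=np.c_[Q[:,:2]-[.518,.129],np.ones(len(Q))];c=np.linalg.lstsq(A,Q[:,2],rcond=None)[0];print("lid",m.sum(),np.degrees(c[:2]),c[2])
for n in ("side","scene"):
    ff=o[n][1];C=cloud(ff)
    m=(np.hypot(C[...,0]-.518,C[...,1]-.129)<.056)&(C[...,2]>.088)&(C[...,2]<.104);Q=C[m];A=np.c_[Q[:,:2]-[.518,.129],np.ones(len(Q))];c=np.linalg.lstsq(A,Q[:,2],rcond=None)[0];print(n,"lid",m.sum(),np.degrees(c[:2]),c[2])
    u0,v0=(230,120) if n=="side" else (250,120)
    cv2.imwrite('pics/homec_%s.png'%n,cv2.resize(ff['pixels'][v0:v0+120,u0:u0+140,::-1],(700,600),interpolation=cv2.INTER_CUBIC))
cv2.imwrite('pics/homec_w.png',cv2.resize(f['pixels'][140:260,250:400,::-1],(750,600),interpolation=cv2.INTER_CUBIC))
E
```

```text
clock: 23.6
tcp_pos: [0.4501, -0.0287, 0.2472]
ee_rot: [-2.981, -0.324, -0.744]
ft_force: [-22.3, -3.5, 21.7]
finger_gap: 0.446
clock 23.6 F [-22.3  -3.5  21.7] F.n 29.8
shift tool mm [-0.01  0.12  0.6 ] turn deg [-0.03  0.05  0.11] in target axes [-0.01  0.12  0.6 ]
clock: 24.1
tcp_pos: [0.4501, -0.0287, 0.2472]
ee_rot: [-2.981, -0.325, -0.744]
ft_force: [-22.3, -3.4, 21.0]
finger_gap: 0.453
clock 24.1 F [-22.3  -3.4  21. ] F.n 29.1
shift tool mm [-0.01  0.13  0.59] turn deg [-0.03  0.05  0.12] in target axes [-0.01  0.13  0.59]
clock 24.2 tcp [ 0.4501 -0.0287  0.2472] rot [-2.9811 -0.3245 -0.7441] F [-23.   -3.4  21.3] gap 0.448
0.16 388 [-0.0189 -0.0203] [0.0005 0.0008 0.0204]
0.168 321 [-0.0189 -0.0203] [0.0005 0.0008 0.0204]
0.176 405 [-0.019  -0.0209] [ 0.0006 -0.      0.0199]
0.192 128 [-0.0127 -0.0171] [ 0.0004 -0.0001  0.0166]
0.2 150 [-0.0149 -0.0172] [ 0.0003 -0.0001  0.0166]
0.208 110 [-0.016  -0.0173] [0.0003 0.     0.0167]
top z in tool 0.12108290055991644 expect 0.12179999999999999
lid 11118 [-0.00142605  0.01918039] 0.09693955722613253
side lid 485 [-0.31629406  0.24169844] 0.09743705931081498
scene lid 663 [ 0.11256036 -0.37063324] 0.09573494097659671
```

View pics/homec_w.png

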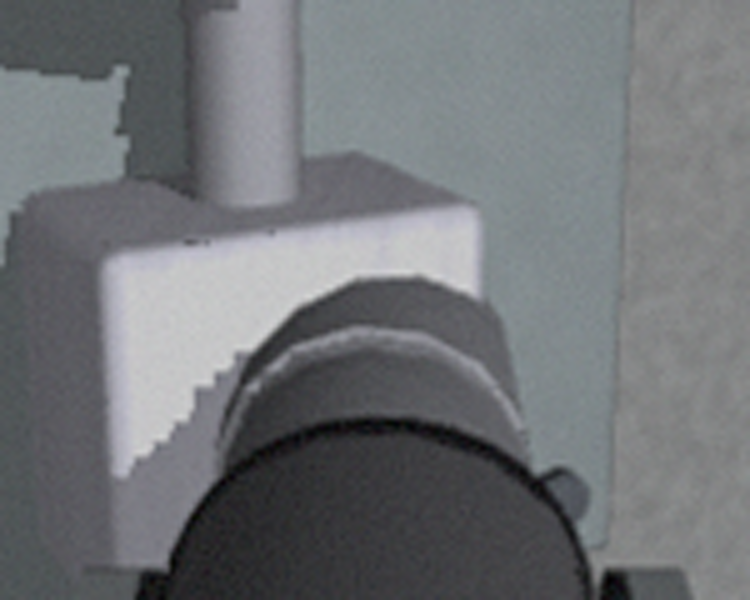

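View pics/homec_side.png

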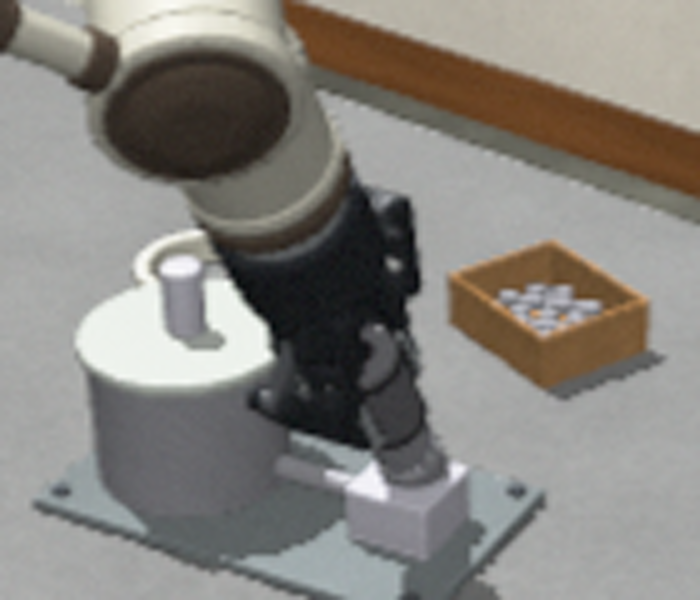

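View pics/homec_scene.png

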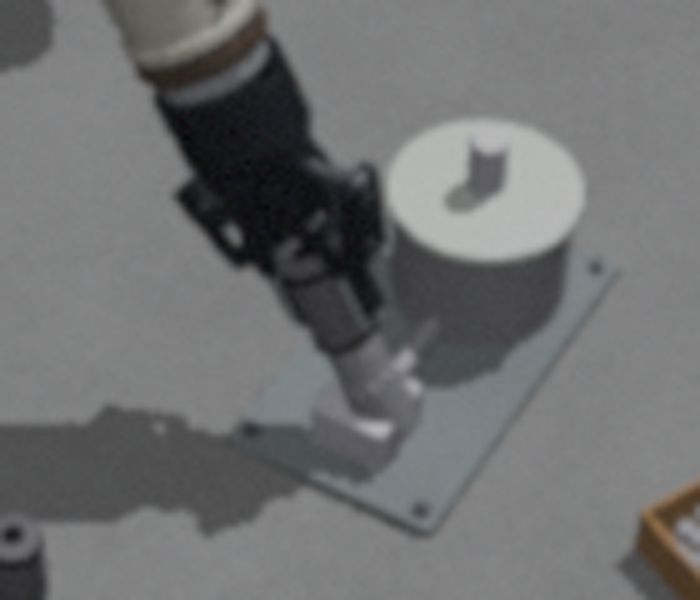

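The mouth is flush on the shoulder, with only the shoulder's 1 mm ring showing at crop (370,335). The pump hasn't slipped in the grip, the push is steady at 29 N, and the lid is level. Handing in.

```bash
python3 -c "
from workcell import *
print(finish_job()); s=get_state(); print(s['clock'],s['ft_force'],s['finger_gap'])"
```

```text
the job is handed in; nothing more can be done
None
the job is handed in; nothing more can be done
```

The lid is seated level on the chamber, and the large grey pump is snapped over the nipple, fully home and still held pressed against the spring. I handed the job in at about 24 s on the clock, well under the 64 s limit; no verdict was reported.

- **Lid:** after release and again at the end, the wrist camera put its top at z = 0.097 against an expected 0.096, with tilt under 0.1°. It was centred on the rim within about 1.5 mm.
- **Pump:**
  - Force rose to 6 N at the balls, turned inward as it snapped over, then climbed with the spring to a hard stop 0.6 mm short of my predicted seat. I take that as measuring error.
  - The close view showed the mouth flush on the shoulder. The pump sat square to about 0.1° and had not slipped in the grip.
  - I briefly pushed to 51 N at the stop, then backed off. It was steady at about 29 N when I handed in.
- **Disagreements:**
  - The scene and side cameras differed from each other by 6–8 mm, so I worked from the wrist camera.
  - They read the lid's tilt as 0.4° at the end, and up to 0.7° just after release; I put that down to coarse depth.
  - About 10 N of sideways force remained at the nipple.
- **Bystanders:** I never went near the tape roll, nut box or pen cup, but I took no separate measurement of them at the end.

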